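# Close the pouch sealer's jaw and switch it on

## Task

Get the pouch sealer warming up. First reach in under its film rolls and push its raised red lever down with closed fingertips until the jaw snaps shut; keep pressing on the red paddle against the stop with about 15 N (more than 8, never more than 30) for a full second, then let go. Only then turn the isolator's red handle a quarter turn clockwise to on, and leave the film rolls untouched and everything else on the bench where it is.

Things in the scene. Friction and masses are not known exactly. Their poses are not given: they have to be found in the camera images.
- sealer: pouch sealer: cream base 200 (x) x 240 (y) mm, its top 61 mm above the origin, fixed. It stands on black levelling feet that lift it 0 to 30 mm off the bench. Origin: centre of its underside (0 to 30 mm above the bench); z up; -x is its front (the lever's side), at yaw 0 towards the robot. The lever's pivot is a horizontal line along y at x=+50, z=140 mm in this frame.
- press_lever (a joint): press lever of the sealer, rad: 0 = raised (paddle arm 0.40 rad above level, pointing to the sealer's -x), 0.70 = fully down on its stop (0.30 rad below level). Over-centre spring: it pushes back up below 0.42 (about 8 N at the paddle at first), snaps down by itself beyond, and stays at either end.
- lever: the lever: steel arm with a 200 mm wide jaw bar under it and a red paddle at its end, 42 mm along the lever x 56 mm wide (sealer's y) x 12 mm thick, centred 100 mm from the pivot. The body's origin lies on the middle of the pivot line; it turns with the lever.
- paddle_top (a point): centre of the red paddle's upper face, where to press; about 185 mm above the sealer's origin when raised, 116 mm when down. The film rolls hang some 110 mm above it, so the hand must come from the sealer's front, tilted about 30 to 45 degrees from vertical (fingers pointing down and to the sealer's +x).
- film_rack: rack over the sealer with two film rolls on one bar; fixed. Its frame coincides with the sealer's. The bar runs along y at x=-50, z=337 mm; white roll radius 40 mm from y=-90 to +10, blue roll radius 36 mm from y=+20 to +90; black posts 12 mm thick at y=-112 and +112, from (x=75, z=55) up to z=290, then forward to the bar.
- isolator: grey isolator box 90 x 90 x 58 mm, fixed on the bench, with a yellow disc and a red bar handle on top; it may stand left or right of the sealer. Origin: centre of its underside, z up.
- isolator_handle (a joint): isolator handle, rad: 0 = off (bar along the box's x), 1.571 = on (bar along the box's y), growing clockwise seen from above about the box's vertical centre line; a detent spring draws it to the nearer end.
- handle_grip (a point): on the handle's axis, 92 mm above the bench; the bar is 64 mm long x 14 mm wide, from 72 to 106 mm above the bench. Turns with the handle (its x is along the bar).
- steel_bowl: loose steel bowl, 110 mm across, 50 mm high, bystander; origin under its centre
- yellow_bowl: loose yellow bowl, 110 mm across, 65 mm high, bystander; origin under its centre
- amber_bottle: loose amber bottle, 64 mm across, 160 mm high, bystander; origin under its centre
- jar: loose glass jar, 70 mm across, 90 mm high, bystander; origin under its centre
- spatula: loose spatula lying flat in front of the sealer, 190 mm long, bystander; its x is its length
There are look-alikes about, which are no part of the job. Of the things that look like the isolator, the largest one is meant.

How it is judged:
On the way, in this order (a step that is already met when the one before it is completed fails the run):
1. the lever is fully down (joint above 0.66) and the fingers press its red paddle with 8 to 30 N for 0.6 s, the isolator still off (value of joint press_lever above 0.66 rad and contact force between the fingers and lever between 8 and 30 N and value of joint isolator_handle below 0.5 rad), for 0.6 s.
2. the fingers have let go of the lever, which stays down, and then the isolator is turned to on (above 1.45) (value of joint isolator_handle above 1.45 rad and value of joint press_lever above 0.66 rad and contact force between the fingers and lever below 0.5 N), for 0.2 s.
At the end, for the whole second after the job is handed in: the lever is down on its stop (joint above 0.66 of 0.70 rad), the isolator is on (above 1.45 of 1.571 rad), and the loose things on the bench are at rest (below 0.02 m/s) within 30 mm of where they started (value of joint press_lever above 0.66 rad and value of joint isolator_handle above 1.45 rad and linear speed of each of steel_bowl, yellow_bowl, amber_bottle, jar, spatula below 0.02 m/s and distance of each of steel_bowl, yellow_bowl, amber_bottle, jar, spatula from where it was at the start of the episode below 0.03 m); the robot touches nothing.
It fails at once if the fingers push the lever's paddle with more than 30 N (contact force between the fingers and lever above 30 N).
It fails at once if the arm or gripper presses on the film rolls or their rack (more than 5 N) (contact force between any of the arm, the fingers and film_rack above 5 N).
It fails at once if a loose thing on the bench is moved by more than 30 mm (distance of any of steel_bowl, yellow_bowl, amber_bottle, jar, spatula from where it was at the start of the episode above 0.03 m).
It also fails if it takes over 61 s, if anything falls off the work surface, if the arm or the gripper's body presses on something with over 40 N, if the wrist force passes 120 N, or if a joint passes its speed limit or range.

## Robot

A 7-joint arm with a two-finger parallel gripper is mounted at the origin on the work surface. World frame = base frame: x ahead of the robot, y to its left, z up, the work surface at z = 0. Lengths are in m, angles in rad, forces in N, time in s.
With the tool pointing down it reaches from about 0.425 to 0.925 m from the base axis. Payload 6.8 kg.
Tool frame: the origin (TCP) lies on the front face of the gripper's body, between the roots of the fingers; the fingertips stand 73 mm ahead of it and the grasp point (between the pads) lies 54 mm ahead of it (env.nose_length is the distance from the TCP to the fingertips, in m); z points along the fingers, y is the direction in which the jaws open and shut (so a half turn about z gives the same grasp; the last joint's range is limited). The gripper opens to 85 mm and grips with 20 to 120 N. Pads are 22 mm wide; open, the fingers measure 114 mm over their backs; the gripper's body (76 mm by 85 mm) begins 54 mm behind the grasp point. The pads swing forward as they close: fully open they stand 13 mm farther back than shut.
Start: joints at [-1.235, 0.477, 0.022, 1.555, -0.011, 1.109, -0.083], TCP at [0.29, 0.61, 0.304] pointing down, gripper open.
Joint ranges: [-2.96, 2.96], [-0.34, 2.1], [-1.41, 1.46], [0.24, 2.44], [-1.37, 4.51], [0.17, 1.92], [-2.96, 2.96]. Speed limits (rad/s): [2.39, 2.39, 3.14, 3.14, 3.14, 3.14, 3.14].

## Interface

Orientations are given as a unit quaternion [w, x, y, z].
In Python, from cell import env, kin, camera, calibration, job gives the robot as it stands. The module is installed in compiled form; this text tells all that it offers. Calls block until the motion is done:
- env.reach(position, orientation): joint-space move of the TCP to a pose.
- env.movel(position, velocity=0.15, rot=None, stop_force=None): straight line of the TCP; rot=None keeps the orientation; velocity is the mean speed in m/s. With stop_force (N) it stops when the force on the tool has changed by that much, and returns True; else False.
- env.goto_joints(angles): joint-space move.
- env.grip(opening, f_grip=None): finger opening in m; f_grip is the grip in N (None keeps the last); returns when the fingers have stopped.
- env.dwell(seconds).
- kin.inverse_kinematics(position, orientation): joint angles nearest the present ones, or None.
- env.get_state(): the state.
- camera(name): name is "side" or "top" or "wrist"; returns (picture, depth): 400x640x3 uint8, blue, green, red; 400x640 float32, m along the optical axis (not along the pixel's ray), 0 where there is no reading.
- calibration(name): a dict with "fx", "fy", "cx", "cy" (pixels), "rvec" (rotation vector, rad) and "tvec" (3), from world to camera coordinates, as OpenCV has them. Camera axes: x right, y down, z forward; pixel columns grow to the right and rows downward; lengths in m; the calibration is good to about 2 mm. A picture is of the moment at which its call begins: read the wrist's pose just before it. calibration takes no time and is no camera call; for the wrist camera it gives the pose at the moment of the call.
A pose or a line that the arm cannot do raises env.PlanningError and nothing moves.
- job.job_done(): hands the job in, once; it reports no verdict.
The state is a dict: "time": time; "qpos": joint angles; "joint_velocities": joint speeds; "joint_torque": joint torques, N m; "tcp_pos": TCP position; "orientation": TCP orientation; "force": force on the tool from outside, world axes, zero at the start; "torque": the same for the moment, N m; "opening": finger opening in m.
Only numpy, scipy, OpenCV 4.12 (cv2) and the standard library are available. Lean on these libraries where they do the work, as an engineer would, in place of code of your own. Each camera call takes 0.05 s, during which the arm holds its last target.

## Working session

There is one attempt and no reset: what is moved stays moved. The work goes in short steps, each a Python script; the robot and the scene stay as the last script left them, time stands still between calls to the robot, and variables do not carry over. Pictures are saved under pics/ and viewed, and the job is handed in when it is done.

```bash
mkdir -p pics
python3 - <<'E'
from cell import env,kin,camera,calibration,job
import cv2,numpy as np
s=env.get_state();print({k:np.round(v,3) for k,v in s.items()}, env.nose_length)
for n in("side","top","wrist"):
    c=calibration(n);p,d=camera(n);cv2.imwrite(f"pics/{n}0.png",p);np.savez(f"{n}0.npz",p=p,d=d,**c);print(n,{k:np.round(v,3) for k,v in c.items()},(d>0).mean())
E
```

```text
{'time': np.float64(0.0), 'qpos': array([-1.235,  0.478,  0.022,  1.556, -0.011,  1.109, -0.083]), 'joint_velocities': array([ 0.002,  0.   ,  0.002, -0.001,  0.   , -0.   , -0.002]), 'joint_torque': array([-0.0000e+00, -5.9646e+01,  1.6080e+00, -2.8119e+01,  1.3000e-02,
        9.0000e-03,  0.0000e+00]), 'tcp_pos': array([0.29 , 0.609, 0.303]), 'orientation': array([-0.   ,  0.22 ,  0.975, -0.001]), 'force': array([-0.694, -0.005, -0.103]), 'torque': array([ 0.043,  0.036, -0.014]), 'opening': np.float64(0.085)} 0.0726
side {'fx': np.float64(502.899), 'fy': np.float64(502.899), 'cx': np.float64(319.259), 'cy': np.float64(195.229), 'rvec': array([ 2.21 , -0.42 ,  0.195]), 'tvec': array([-0.514,  0.208,  1.339])} 0.995953125
top {'fx': np.float64(470.641), 'fy': np.float64(470.641), 'cx': np.float64(318.801), 'cy': np.float64(198.273), 'rvec': array([ 2.008, -2.196,  0.24 ]), 'tvec': array([-0.004,  0.538,  1.198])} 0.99593359375
wrist {'fx': np.float64(284.239), 'fy': np.float64(284.239), 'cx': np.float64(321.849), 'cy': np.float64(196.061), 'rvec': array([-2.42 , -1.529, -0.243]), 'tvec': array([-0.674, -0.041,  0.381])} 0.99591796875
```

View pics/side0.png

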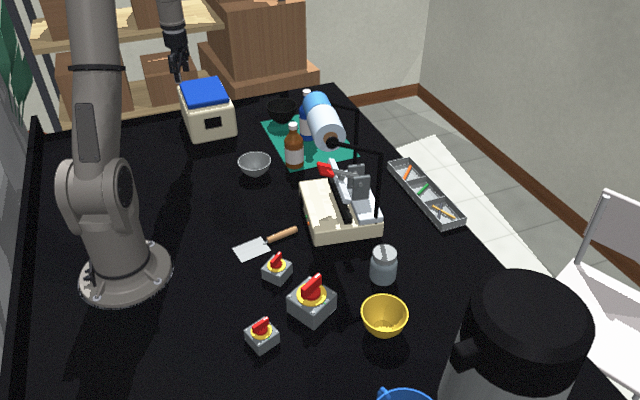

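View pics/top0.png

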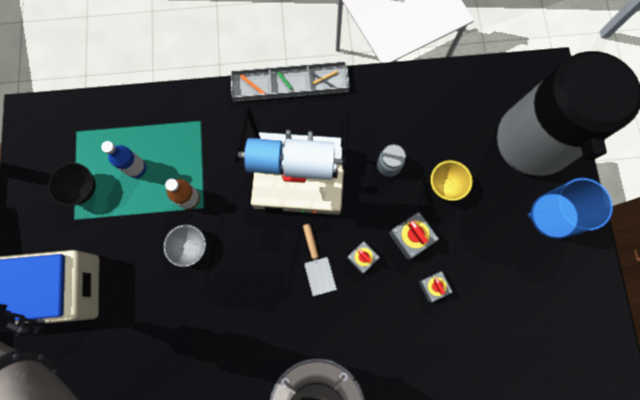

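View pics/wrist0.png

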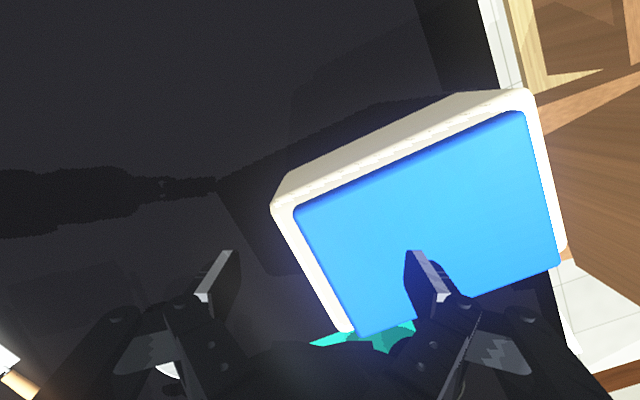

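The side view shows the sealer near (340,205), with its raised red lever near (325,170) under the rolls. Things that could be taken for the isolator:

| Candidate | Side pixel | Top pixel |
|---|---|---|
| Large | (312,298) | (414,235) |
| Small | (277,266) | (364,256) |
| Small | (262,335) | (436,286) |

I choose the largest. Next I'll check it in a crop and take measurements.

```bash
cat > h.py <<'E'
import numpy as np,cv2
def world(z):
    R=cv2.Rodrigues(z['rvec'])[0];t=np.array(z['tvec']).ravel();d=z['d']
    v,u=np.mgrid[:d.shape[0],:d.shape[1]]
    P=np.stack([(u-z['cx'])/z['fx']*d,(v-z['cy'])/z['fy']*d,d],-1)
    W=(P-t)@R; W[d<=0]=np.nan
    return W
E
python3 - <<'E'
from h import *
T=np.load('top0.npz');S=np.load('side0.npz')
for nm,z in(('top',T),('side',S)):
    W=world(z);hsv=cv2.cvtColor(z['p'],cv2.COLOR_BGR2HSV);X,Y,Zz=W[...,0],W[...,1],W[...,2]
    red=((hsv[...,0]<8)|(hsv[...,0]>172))&(hsv[...,1]>150)&(hsv[...,2]>80)
    n,l,st,c=cv2.connectedComponentsWithStats(red.astype(np.uint8))
    for i in range(1,n):
        if st[i,4]>15:
            m=l==i;print(nm,'red',c[i].round(),st[i,4],np.nanmedian(W[m],0).round(3),np.nanmin(W[m],0).round(3),np.nanmax(W[m],0).round(3))
    table=(Zz[np.isfinite(Zz)]);print('bench z',np.median(table[np.abs(table)<.02]))
    for k,ux in (('bowl',(185,246)),('amber',(180,186)),('yb',(451,180)),('jar',(391,160))) if nm=='top' else ():
        print(k,W[ux[1],ux[0]].round(3))
    # sealer cream
    cream=(hsv[...,0]>10)&(hsv[...,0]<35)&(hsv[...,1]>15)&(hsv[...,1]<110)&(hsv[...,2]>120)&(X>.4)&(X<.9)&(abs(Y)<.3)&(Zz>.04)&(Zz<.11)
    if cream.sum()>50:
        h=np.histogram(Zz[cream],np.arange(.04,.112,.002));print(h[0])
        pk=h[1][h[0].argmax()]+.001; m=cream&(abs(Zz-pk)<.005);P=W[m];print('cream z',np.median(P[:,2]),cv2.minAreaRect((P[:,:2]*1000).astype(np.float32)))
a=cv2.resize(T['p'][190:320,320:470],None,fx=3,fy=3,interpolation=2);b=cv2.resize(T['p'][100:225,220:370],None,fx=3,fy=3,interpolation=2)
cv2.imwrite('pics/cropT.png',np.vstack([a,b])[:,:])
a=cv2.resize(S['p'][80:260,230:410],(400,400),interpolation=2);b=cv2.resize(S['p'][230:370,230:370],(400,400),interpolation=2)
cv2.imwrite('pics/cropS.png',np.hstack([a,b]))
E
```

```text
top red [293. 179.] 83 [0.557 0.006 0.197] [ 0.524 -0.019  0.193] [0.567 0.031 0.342]
top red [417. 234.] 238 [ 0.412 -0.292  0.098] [ 0.389 -0.317  0.067] [ 0.443 -0.274  0.111]
top red [364. 257.] 85 [ 0.369 -0.156  0.06 ] [ 0.357 -0.17   0.038] [ 0.384 -0.143  0.076]
top red [438. 287.] 98 [ 0.277 -0.335  0.065] [ 0.26  -0.354  0.043] [ 0.294 -0.326  0.074]
bench z -0.0005146359497031614
bowl [0.447 0.323 0.008]
amber [0.584 0.298 0.126]
yb [ 0.566 -0.426  0.011]
jar [ 0.616 -0.252  0.089]
[  0   0   0   0   0   0   2   3   9  12  45 162 419 637 505 210  54   8
   0   0   0   0   0   0   0   0   2   1   0   0   0   0   0   0   0]
cream z 0.06728516108599705 ((558.7686767578125, -94.10714721679688), (437.69635009765625, 132.02322387695312), 79.4957504272461)
side red [325. 169.] 181 [ 0.567 -0.006  0.193] [ 0.548 -0.03   0.177] [0.593 0.03  0.202]
side red [276. 261.] 127 [ 0.372 -0.162  0.062] [ 0.354 -0.178 -0.001] [ 0.408 -0.075  0.076]
side red [312. 288.] 369 [ 0.415 -0.305  0.091] [ 0.385 -0.321 -0.002] [ 0.476 -0.181  0.111]
side red [260. 327.] 185 [ 0.277 -0.343  0.062] [ 0.258 -0.353  0.003] [ 0.31  -0.278  0.075]
bench z 0.0009699896107419738
[ 36  40  27  32  44  34  37  39  44  41  53  57 132 242 270 148  41   4
   7   1   2   2   0   0   0   0   1   1   0   0   0   0   0   0   0]
cream z 0.06834641380749493 ((554.2540283203125, 51.774993896484375), (180.23202514648438, 434.8424987792969), 13.424349784851074)
```

View pics/cropS.png

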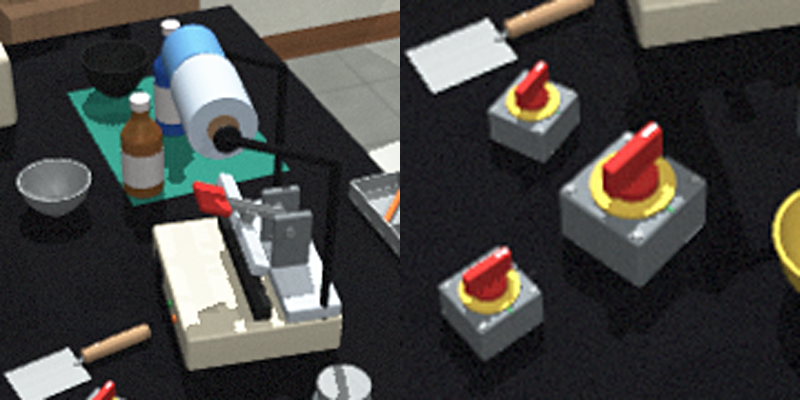

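View pics/cropT.png

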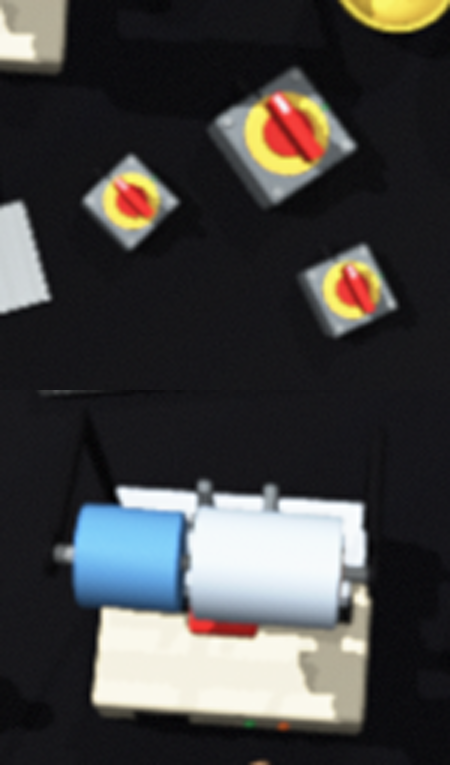

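Close crop confirms: the largest box (right crop, centre) with the red bar is the isolator at about (0.41, -0.30), and the two small ones are decoys. Next I'll fit sealer+rack and isolator models to the two depth clouds.

```bash
cat > fit.py <<'E'
from h import *
from scipy.optimize import least_squares
def box(P,c,h):
    q=abs(P-c)-h; return np.linalg.norm(np.maximum(q,0),axis=1)+np.minimum(q.max(1),0)
def cyl(P,c,r,h): # along y
    a=np.hypot(P[:,0]-c[0],P[:,2]-c[2])-r;b=abs(P[:,1]-c[1])-h
    q=np.stack([a,b],1);return np.linalg.norm(np.maximum(q,0),axis=1)+np.minimum(q.max(1),0)
def loc(P,p):
    c,s=np.cos(p[2]),np.sin(p[2]);d=P-[p[0],p[1],p[3]]
    return np.stack([c*d[:,0]+s*d[:,1],-s*d[:,0]+c*d[:,1],d[:,2]],1)
def sealer(p,P):
    L=loc(P,p)
    return np.minimum.reduce([box(L,[0,0,.0305],[.1,.12,.0305]),cyl(L,[-.05,-.04,.337],.04,.05),cyl(L,[-.05,.055,.337],.036,.035)])
def iso(p,P):
    L=loc(P,p)
    return np.minimum(box(L,[0,0,.029],[.045,.045,.029]),box(L,[0,0,.089],[.032,.007,.017]))
def run(f,P,p,w,zfree=True):
    for k in w:
        m=abs(f(p,P))<k
        r=least_squares(lambda q:f(q,P[m]),p,loss='soft_l1',f_scale=.002);p=r.x
    J=r.jac;return p,m.sum(),np.median(abs(r.fun))
E
python3 - <<'E'
from fit import *
C=[world(np.load(n+'0.npz')).reshape(-1,3) for n in('top','side')]
for nm,A in(('top',C[:1]),('side',C[1:]),('both',C)):
    P=np.vstack(A);P=P[np.isfinite(P).all(1)]
    Q=P[(abs(P[:,0]-.58)<.25)&(abs(P[:,1])<.2)&(P[:,2]>.03)]
    print(nm,'sealer',run(sealer,Q,np.array([.575,0,0,.007]),(.04,.02,.01,.008)))
    Q=P[(np.hypot(P[:,0]-.412,P[:,1]+.297)<.075)&(P[:,2]>.015)]
    for y0 in(.45,.6): print(nm,'iso',run(iso,Q,np.array([.412,-.297,y0,0]),(.03,.02,.008)))
E
```

```text
top sealer (array([ 0.61274122, -0.00316136, -0.1602252 ,  0.00640869]), np.int64(6175), np.float64(0.001076671870074715))
top iso (array([ 0.41893649, -0.29325096,  0.49842003,  0.00056094]), np.int64(1219), np.float64(0.0015190902232700004))
top iso (array([ 0.41893649, -0.29325096,  0.49842003,  0.00056094]), np.int64(1219), np.float64(0.0015190902232753364))
side sealer (array([ 0.6128551 , -0.00479898, -0.15984062,  0.00793472]), np.int64(4304), np.float64(0.0011801607804235864))
side iso (array([ 0.41629013, -0.29643776,  0.49923154,  0.00200792]), np.int64(1661), np.float64(0.001129475228542974))
side iso (array([ 0.41629013, -0.29643776,  0.49923154,  0.00200792]), np.int64(1661), np.float64(0.0011294752284320073))
both sealer (array([ 0.61263172, -0.0046041 , -0.16070406,  0.00694366]), np.int64(10454), np.float64(0.0011960259685818292))
both iso (array([ 0.41615579, -0.29602089,  0.50063173,  0.0012835 ]), np.int64(2859), np.float64(0.0013054707721513615))
both iso (array([ 0.41615579, -0.29602089,  0.50063173,  0.0012835 ]), np.int64(2859), np.float64(0.0013054707712001096))
```

```bash
cat > plan.py <<'E'
import numpy as np
from scipy.spatial.transform import Rotation as Ro
SP=np.array([.6127,-.0045]);YAW=-.1605;Z0=.0070
RS=Ro.from_euler('z',YAW)
NOSE=.0726
def s2w(p): return RS.apply(p)+[*SP,Z0]
def quat(R): q=R.as_quat();return np.array([q[3],*q[:3]])
def orient(a,flip=1):
    # tool z=(sin a,0,-cos a) in sealer frame, y_tool=+-sealer y
    z=np.array([np.sin(a),0,-np.cos(a)]);y=np.array([0,flip,0.]);x=np.cross(y,z)
    return RS*Ro.from_matrix(np.stack([x,y,z],1))
def pad(j,r=.100,up=.0): # paddle top point at joint j (sealer frame), r along arm
    e=.40-j; u=np.array([-np.cos(e),0,np.sin(e)]);n=np.array([np.sin(e),0,np.cos(e)])
    return np.array([.05,0,.14])+r*u+(.006+up)*n
def tcp(tip_s,R): return s2w(tip_s)-R.apply([0,0,NOSE])
E
python3 - <<'E'
from cell import env,kin,camera,calibration
from plan import *
import cv2
s=env.get_state();c=calibration('wrist');R=cv2.Rodrigues(c['rvec'])[0];cam=-R.T@np.ravel(c['tvec'])
q=s['orientation'];Rt=Ro.from_quat([*q[1:],q[0]]);print('cam in tool',Rt.inv().apply(cam-s['tcp_pos']),'axis',Rt.inv().apply(R[2]))
for j in(0,.7):print(pad(j,.1))
for f in(1,-1):
  for a in(35,40,45):
    R=orient(np.radians(a),f)
    for nm,p in(('pre',pad(0)+[-.13*1,0,.06]),('raised',pad(0)),('down',pad(.7))):
        x=tcp(p,R);k=kin.inverse_kinematics(x,quat(R));print(f,a,nm,x.round(3),None if k is None else np.round(k,2))
E
```

```text
cam in tool [ 0.08005134 -0.00027256 -0.07029804] axis [-3.12486296e-01  1.37301186e-04  9.49922258e-01]
[-0.03976959  0.          0.1844682 ]
[-0.04730677  0.          0.11618   ]
1 35 pre [0.404 0.029 0.311] None
1 35 raised [0.532 0.009 0.251] [-0.7   0.16  0.51  2.32  0.91  0.18  0.33]
1 35 down [0.525 0.01  0.183] [-0.08  0.29 -0.19  2.35  1.81  0.29 -0.58]
1 40 pre [0.399 0.03  0.307] None
1 40 raised [0.527 0.009 0.247] [-0.76  0.16  0.54  2.38  1.74  0.18 -0.52]
1 40 down [0.52  0.011 0.179] [-0.13  0.31 -0.17  2.41  2.16  0.39 -0.95]
1 45 pre [0.394 0.031 0.303] None
1 45 raised [0.523 0.01  0.243] [-0.56  0.16  0.3   2.43  2.14  0.31 -0.93]
1 45 down [0.515 0.011 0.175] None
-1 35 pre [0.404 0.029 0.311] [ 0.29 -0.18 -0.62  2.42  0.52  0.37 -2.53]
-1 35 raised [0.532 0.009 0.251] [-0.55  0.15  0.34  2.31  0.99  0.2  -2.89]
-1 35 down [0.525 0.01  0.183] [-0.43  0.29  0.21  2.37  2.02  0.19  2.33]
-1 40 pre [0.399 0.03  0.307] None
-1 40 raised [0.527 0.009 0.247] [-0.65  0.15  0.42  2.38  1.7   0.2   2.66]
-1 40 down [0.52  0.011 0.179] [-0.29  0.3   0.02  2.42  2.26  0.35  2.08]
-1 45 pre [0.394 0.031 0.303] None
-1 45 raised [0.523 0.01  0.243] [-0.68  0.17  0.43  2.44  2.19  0.29  2.15]
-1 45 down [0.515 0.011 0.175] None
```

```bash
cat >> plan.py <<'E'
def pose(j,adeg,r=.110,up=0.,dy=0.,extra=(0,0,0)):
    R=orient(np.radians(adeg)); x=np.array([-np.cos(np.radians(adeg)),0,-np.sin(np.radians(adeg))])
    tip=pad(j,r,up)-.011*x+[0,dy,0]+np.array(extra)
    return tcp(tip,R),quat(R)
E
python3 - <<'E'
from cell import env,kin
from plan import *
for a in(36,38,40,42,44,46):
  for j,up,dy in((0,.015,.25),(0,.015,-.25),(0,.015,.15),(0,.015,0),(0,0,0),(.3,0,0),(.5,0,0),(.7,0,0)):
    x,q=pose(j,a,up=up,dy=dy);k=kin.inverse_kinematics(x,q);print(a,j,dy,x.round(3),None if k is None else np.round(k,2))
E
```

```text
36 0 0.25 [0.577 0.255 0.274] [-1.    0.32  0.36  2.04  0.79  0.49  0.09]
36 0 -0.25 [ 0.497 -0.239  0.274] [ 0.74  0.17 -0.37  2.21 -0.45  0.17  2.22]
36 0 0.15 [0.561 0.156 0.274] [-0.9   0.22  0.41  2.17  0.87  0.4   0.13]
36 0 0 [0.537 0.008 0.274] [-0.71  0.11  0.51  2.3   0.83  0.23  0.42]
36 0 0 [0.531 0.009 0.261] [-0.72  0.13  0.52  2.33  0.96  0.19  0.28]
36 0.3 0 [0.521 0.01  0.229] [-0.46  0.18  0.23  2.36  1.44  0.2  -0.22]
36 0.5 0 [0.52  0.01  0.207] [ 0.27  0.27 -0.59  2.33  1.64  0.39 -0.36]
36 0.7 0 [0.523 0.01  0.185] [-0.1   0.28 -0.18  2.36  1.87  0.3  -0.64]
38 0 0.25 [0.575 0.255 0.273] [-1.04  0.32  0.39  2.06  0.88  0.48 -0.01]
38 0 -0.25 [ 0.495 -0.239  0.273] [ 1.42  0.34 -1.14  2.2   0.89  0.2   0.99]
38 0 0.15 [0.559 0.156 0.273] [-0.94  0.22  0.43  2.2   0.99  0.39 -0.  ]
38 0 0 [0.535 0.008 0.273] [-0.75  0.11  0.54  2.33  1.07  0.21  0.18]
38 0 0 [0.529 0.009 0.259] [-0.77  0.13  0.56  2.35  1.24  0.18 -0.01]
38 0.3 0 [0.519 0.011 0.228] [ 0.27  0.23 -0.59  2.34  1.62  0.38 -0.35]
38 0.5 0 [0.518 0.011 0.206] [-0.15  0.23 -0.13  2.38  1.86  0.3  -0.64]
[... 1526 characters left out ...]
 1.83  0.25 -0.6 ]
44 0 0 [0.522 0.01  0.255] [-0.66  0.13  0.4   2.42  1.97  0.27 -0.76]
44 0.3 0 [0.513 0.012 0.224] [ 0.59  0.33 -0.98  2.39  1.91  0.6  -0.59]
44 0.5 0 [0.511 0.012 0.202] None
44 0.7 0 [0.515 0.011 0.18 ] None
46 0 0.25 [0.566 0.256 0.268] [-1.17  0.34  0.48  2.14  1.27  0.48 -0.44]
46 0 -0.25 [ 0.486 -0.237  0.268] [ 0.79  0.17 -0.39  2.33  3.95  0.18 -2.15]
46 0 0.15 [0.55  0.158 0.268] [-1.04  0.23  0.48  2.28  1.51  0.42 -0.56]
46 0 0 [0.526 0.01  0.268] [-0.7   0.11  0.45  2.42  2.    0.29 -0.78]
46 0 0 [0.52  0.01  0.254] [ 0.61  0.26 -0.99  2.37  1.87  0.55 -0.55]
46 0.3 0 [0.511 0.012 0.222] None
46 0.5 0 [0.509 0.012 0.2  ] None
46 0.7 0 [0.513 0.012 0.179] None
```

Run:
```python
from cell import env,kin,camera,calibration
from plan import *
import cv2
env.grip(0.0,40)
x,q=pose(0,44,up=.012,dy=.24,extra=(0,0,.08));env.reach(x,q)
x,q=pose(0,44,up=.012,dy=.22);env.movel(x,.2)
s=env.get_state();print(s['time'],s['tcp_pos'],x,s['qpos'].round(2),s['force'].round(2),s['opening'])
for n in('side','wrist'):cv2.imwrite(f'pics/{n}1.png',camera(n)[0])
```

```text
3.25 [0.56245002 0.22741504 0.26664267] [0.5621479  0.22654837 0.26628043] [-1.1   0.3   0.45  2.17  1.24  0.45 -0.38] [0.72 1.42 0.2 ] -0.0001629800925911735
```

View pics/side1.png

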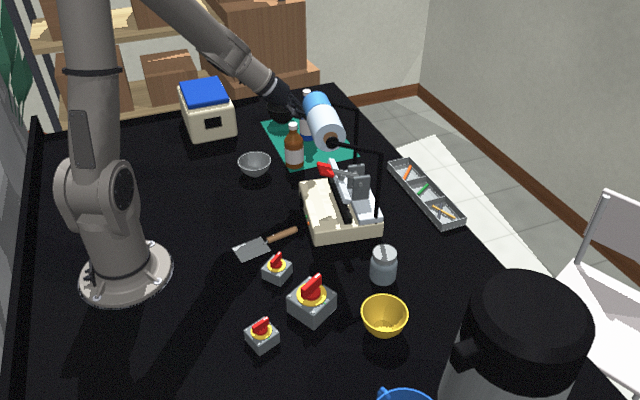

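View pics/wrist1.png

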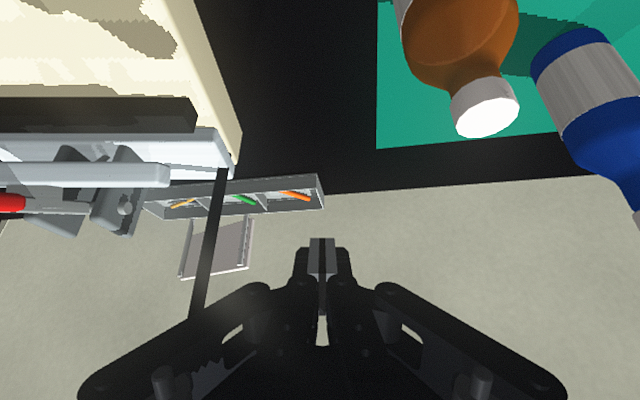

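Run:
```python
from cell import env,kin,camera,calibration
from plan import *
import cv2
R=None
ex=(-.013,0,.0106)
for a in(44,43,42):
    try:
        x,q=pose(0,a,dy=.2,extra=ex);env.movel(x,.15,rot=q)
        x,q=pose(0,a,dy=.0,extra=ex);print(a,env.movel(x,.12,stop_force=4));break
    except env.PlanningError as e: print(a,e)
s=env.get_state();print(s['time'],s['tcp_pos'],x,s['qpos'].round(2),s['force'].round(2))
for n in('side','wrist'):cv2.imwrite(f'pics/{n}2.png',camera(n)[0])
p=cv2.imread('pics/side2.png');cv2.imwrite('pics/side2c.png',cv2.resize(p[60:260,200:440],None,fx=3,fy=3,interpolation=2))
c,d=camera('wrist');np.savez('wrist2.npz',p=c,d=d,**calibration('wrist'))
```

```text
44 False
5.4917 [0.50947029 0.01230565 0.26576377] [0.50954342 0.01220028 0.2658277 ] [-0.76  0.08  0.49  2.43  1.84  0.28 -0.62] [-1.   -0.13 -0.11]
```

View pics/side2c.png

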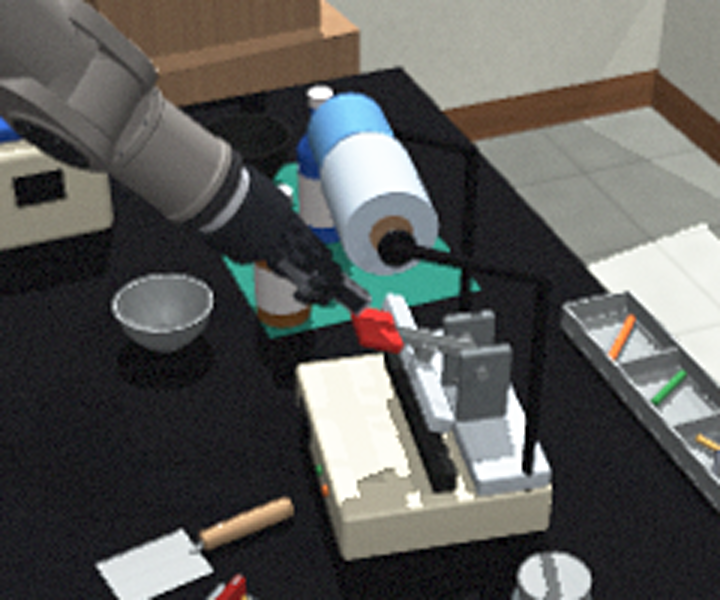

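View pics/wrist2.png

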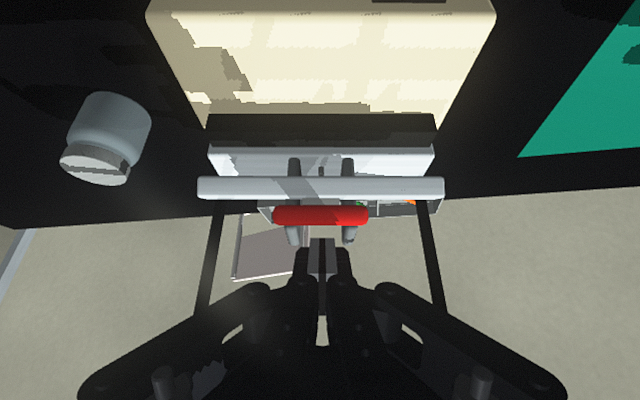

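The side crop shows the closed tips at about (370,305), just above the paddle's front edge and clear of the white roll. The wrist view shows them centred on the paddle at (320,215). Next, touch and push in force-checked steps.

Run:
```python
from cell import env,kin,camera,calibration
from plan import *
x,q=pose(0,44,r=.108,up=.005);print(env.movel(x,.06,rot=q,stop_force=3))
s=env.get_state();f0=s['force'];print(s['time'],s['tcp_pos']-x,f0.round(2),s['qpos'].round(2))
x,q=pose(0.08,44,r=.108,up=0);print('touch',env.movel(x,.02,rot=q,stop_force=3))
s=env.get_state();print(s['time'],s['tcp_pos'],(s['tcp_pos']-x).round(4),(s['force']-f0).round(2))
```

```text
False
6.0917 [-1.54546807e-04 -3.28724853e-05 -2.05122992e-04] [ 0.2  -0.17  0.17] [-0.72  0.13  0.48  2.41  1.95  0.25 -0.74]
touch True
6.55 [0.52362822 0.0101037  0.25285002] [ 0.0029 -0.0003  0.0063] [-0.88  0.71  3.9 ]
```

Run:
```python
from cell import env,kin,camera,calibration
from plan import *
f0=np.array([.2,-.17,.17])
for j in np.arange(.06,.40,.05):
    a=44-4*min(j/.4,1)
    x,q=pose(j,a,r=.108)
    try: h=env.movel(x,.03,rot=q,stop_force=10)
    except env.PlanningError as e: print(e);break
    s=env.get_state();f=s['force']-f0
    print(round(j,2),h,s['time'].round(2),(s['tcp_pos']-x).round(4),f.round(1),np.linalg.norm(f).round(1))
    if np.linalg.norm(f)>20: break
```

```text
Traceback (most recent call last):
AttributeError: 'float' object has no attribute 'round'
```

Run:
```python
from cell import env,kin,camera,calibration
from plan import *
f0=np.array([.2,-.17,.17])
s=env.get_state();print(s['time'],s['force']-f0)
for j in np.arange(.11,.38,.05):
    a=44-4*min(j/.4,1)
    x,q=pose(j,a,r=.108)
    try: h=env.movel(x,.03,rot=q,stop_force=10)
    except env.PlanningError as e: print(e);break
    s=env.get_state();f=s['force']-f0
    print(round(j,2),h,round(float(s['time']),2),(s['tcp_pos']-x).round(4),f.round(1),np.linalg.norm(f).round(1))
    if np.linalg.norm(f)>20: break
```

```text
6.8083 [-3.15075613  0.66492806  8.2629595 ]
0.11 False 7.12 [0.0012 0.0001 0.0015] [-1.5  0.2  8.2] 8.3
0.16 False 7.44 [0.0011 0.0001 0.0013] [-1.7 -0.5  5.9] 6.1
0.21 False 7.76 [0.0008 0.0001 0.0009] [1.3 0.7 3.8] 4.1
0.26 False 8.07 [0.0005 0.0001 0.0004] [ 1.6 -0.8  1.9] 2.6
0.31 False 8.39 [-0.0004 -0.     -0.0004] [1.7 0.4 2. ] 2.6
0.36 False 8.71 [-0.0008 -0.0002 -0.0008] [0.6 0.1 0.4] 0.7
```

Run:
```python
from cell import env,kin,camera,calibration
from plan import *
f0=np.array([.2,-.17,.17])
def rep(t,h):
    s=env.get_state();f=s['force']-f0
    print(t,h,round(float(s['time']),2),s['tcp_pos'].round(4),f.round(1),np.linalg.norm(f).round(1));return np.linalg.norm(f)
for j in (.41,.46,.52,.58,.64):
    x,q=pose(j,40,r=.105)
    try: h=env.movel(x,.04,rot=q,stop_force=6)
    except env.PlanningError as e: print(e);break
    if rep(j,h)>20 or h: break
```

```text
0.41 False 9.01 [0.5204 0.0102 0.2143] [-0.   0.8 -0.1] 0.8
0.46 False 9.29 [0.5202 0.0102 0.2092] [ 0.2 -0.4  0.6] 0.7
0.52 False 9.6 [0.5206 0.0103 0.2031] [-0.5 -0.7 -0.3] 0.9
0.58 False 9.91 [0.5213 0.0102 0.1968] [-0.1 -0.6  0.2] 0.6
0.64 False 10.22 [0.5222 0.0101 0.1905] [0.  0.3 0.1] 0.3
```

Run:
```python
from cell import camera
import cv2
p=camera('side')[0];cv2.imwrite('pics/side3c.png',cv2.resize(p[60:260,200:440],None,fx=3,fy=3,interpolation=2))
```

```text
(no output)
```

View pics/side3c.png

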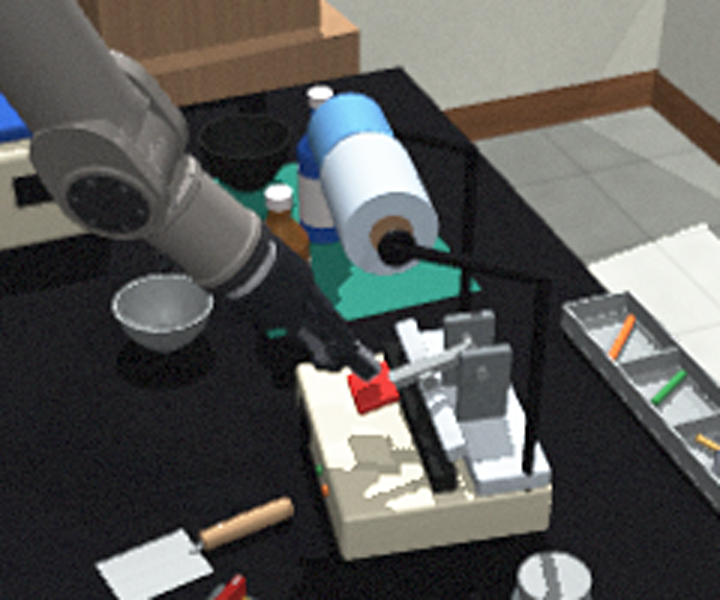

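The lever has snapped down: the red paddle is at about (372,388), with the tips just above it. Now I'll press to about 15 N.

Run:
```python
from cell import env,kin,camera,calibration
from plan import *
s=env.get_state();f0=s['force'];print(f0.round(2))
def F():
    v=[]
    for _ in range(4): env.dwell(.02);v.append(env.get_state()['force'])
    return np.mean(v,0)-f0
R=orient(np.radians(40))
for k in range(1):
    x,q=pose(.70,40,r=.103,up=-.006)
    h=env.movel(x,.015,rot=q,stop_force=4);print('touch',h,F().round(1))
n=RS.apply([-np.sin(.3),0,np.cos(.3)])
p=np.array(env.get_state()['tcp_pos']);print(p)
d=0
for i in range(30):
    f=np.linalg.norm(F())
    if f>=14.: break
    d+=.0005 if f<10 else .0003
    env.movel(p-n*d,.01)
print('d',d,'f',F().round(2),env.get_state()['time'])
for i in range(7):
    env.dwell(.2);f=env.get_state()['force']-f0;print(f.round(1),np.linalg.norm(f).round(1))
print(env.get_state()['time'])
```

```text
[-0.12 -0.93  0.98]
touch True [-3.4  2.1  6. ]
[0.52522458 0.00972904 0.18374858]
d 0.0007999999999999999 f [-9.41  1.35 13.22] 11.6583
[-8.2  1.9 12.1] 14.7
[-10.3   2.1  13.2] 16.9
[-8.6  1.9 12.5] 15.3
[-8.6  1.2 12.2] 15.0
[-9.   2.1 13.2] 16.1
[-9.9  3.1 12.9] 16.6
[-9.4  2.1 12.9] 16.1
13.0583
```

Run:
```python
from cell import env,kin,camera,calibration
from plan import *
import cv2
n=RS.apply([-np.sin(.3),0,np.cos(.3)])
p=np.array(env.get_state()['tcp_pos'])
env.movel(p+n*.02,.05)
print(env.get_state()['force'].round(2))
R0=quat(orient(0.0))
for x in ([.455,.02,.27],[.465,.02,.27],[.46,.0,.25],[.475,.01,.26]):
    try: print(env.movel(np.array(x),.12,rot=R0,stop_force=8));break
    except env.PlanningError as e: print(x,e)
s=env.get_state();print(s['time'],s['tcp_pos'],s['qpos'].round(2),s['force'].round(2))
T=camera('side');np.savez('side4.npz',p=T[0],d=T[1],**calibration('side'));cv2.imwrite('pics/side4.png',T[0])
```

```text
[-0.05  0.45 -0.82]
[0.455, 0.02, 0.27] the arm cannot follow that straight line within its joint ranges
[0.465, 0.02, 0.27] the arm cannot follow that straight line within its joint ranges
[0.46, 0.0, 0.25] the arm cannot follow that straight line within its joint ranges
[0.475, 0.01, 0.26] the arm cannot follow that straight line within its joint ranges
13.6167 [0.51957131 0.0108059  0.20247845] [-0.52  0.25  0.28  2.42  2.22  0.26 -1.03] [-0.05  0.45 -0.82]
```

View pics/side4.png

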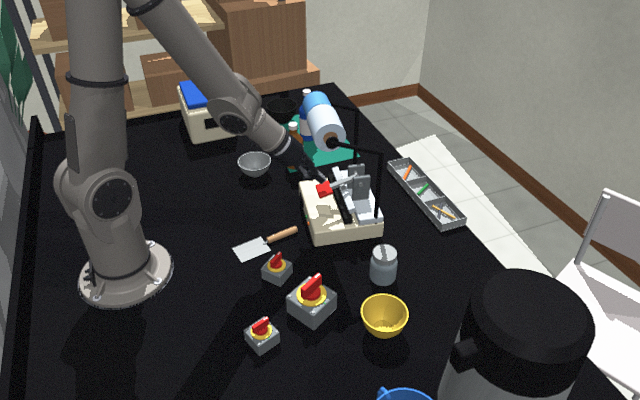

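Run:
```python
from cell import env,kin,camera,calibration
from plan import *
import cv2
ex=(-.013,0,.0106)
for dy,e2 in((0,ex),(.2,ex),(.24,(0,0,.11))):
    for a in (44,42,40):
        x,q=pose(0,a,dy=dy,extra=e2)
        try: print(dy,a,env.movel(x,.15,rot=q,stop_force=10));break
        except env.PlanningError as e: print(dy,a,e)
s=env.get_state();print(s['time'],s['tcp_pos'],s['qpos'].round(2),s['force'].round(2))
# candidate grasps
for k in range(4):
    yb=.50
    for sgn in(1,-1):pass
c=np.array([.4165,-.2958])
for y0 in (.5,.5+np.pi):
    for dz in (0,-np.pi/2):
        y=y0+dz; bar=np.array([np.cos(y),np.sin(y),0]);z=np.array([0,0,-1.]);jaw=np.cross(z,bar)
        q=quat(Ro.from_matrix(np.stack([bar,jaw,z],1)))
        for h in(.26,.15):
            print(y0,dz,h,np.round(kin.inverse_kinematics(np.array([*c,h]),q),2))
print(kin.inverse_kinematics(np.array([.32,.32,.4]),quat(orient(0))))
```

```text
0 44 False
0.2 44 False
0.24 44 False
16.5917 [0.56029578 0.24611693 0.36418165] [-0.93  0.15  0.2   2.04  0.99  0.67 -0.05] [-0.1  -0.39 -0.2 ]
0.5 0 0.26 [-0.3   0.4   1.01  2.03 -0.42  0.93 -0.14]
0.5 0 0.15 [ 0.17  0.45  0.41  2.09 -0.29  0.65 -0.3 ]
0.5 -1.5707963267948966 0.26 [-0.34  0.43  1.08  2.04 -0.47  0.95 -1.65]
0.5 -1.5707963267948966 0.15 [-0.15  0.58  0.85  2.11 -0.66  0.74 -1.51]
3.641592653589793 0 0.26 [ 1.29  0.42 -0.98  1.94  0.42  1.    2.19]
3.641592653589793 0 0.15 [ 1.12  0.55 -0.79  2.03  0.55  0.79  2.08]
3.641592653589793 -1.5707963267948966 0.26 [-0.42  0.53  1.24  2.04 -0.61  1.    1.63]
3.641592653589793 -1.5707963267948966 0.15 [-0.12  0.56  0.8   2.11 -0.61  0.72  1.58]
[-9.42631402e-01  1.56835983e-02  1.95071254e-02  1.93314123e+00
 -3.29149513e-04  1.19277083e+00  4.87291136e-01]
```

```bash
cat >> plan.py <<'E'
ISO=np.array([.4165,-.2958]);IY=.50
def gq(y):
    bar=np.array([np.cos(y),np.sin(y),0]);z=np.array([0,0,-1.]);return quat(Ro.from_matrix(np.stack([bar,np.cross(z,bar),z],1)))
E
python3 - <<'E'
from cell import env,kin,camera,calibration
from plan import *
import cv2
env.reach(np.array([.34,.32,.40]),quat(orient(0)))
env.reach(np.array([.43,.02,.42]),gq(.2))
env.reach(np.array([*ISO,.27]),gq(IY))
env.grip(.06)
s=env.get_state();print(s['time'],s['tcp_pos'],s['qpos'].round(2),s['force'].round(2))
for n in('wrist','side'):
    c=calibration(n);p,d=camera(n);np.savez(n+'5.npz',p=p,d=d,**c);cv2.imwrite(f'pics/{n}5.png',p)
from fit import *
for n in('wrist','side'):
    P=world(np.load(n+'5.npz')).reshape(-1,3);P=P[np.isfinite(P).all(1)]
    Q=P[(np.hypot(P[:,0]-.4165,P[:,1]+.296)<.075)&(P[:,2]>.015)&(P[:,2]<.12)]
    print(n,run(iso,Q,np.array([.4165,-.296,.5,0]),(.02,.008)))
E
```

```text
21.3833 [ 0.41653392 -0.2957737   0.27003101] [-0.18  0.32  0.83  2.02 -0.29  0.92 -0.27] [0.48 0.57 0.55]
wrist (array([ 0.41479133, -0.29719392,  0.4981184 ,  0.00152822]), np.int64(7438), np.float64(0.0015373978275593468))
side (array([ 0.41628529, -0.29642178,  0.50170299,  0.00196021]), np.int64(1663), np.float64(0.0011920743074216172))
```

View pics/wrist5.png

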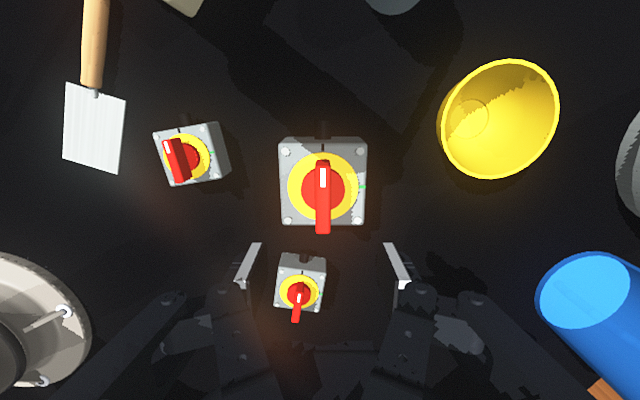

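View pics/side5.png

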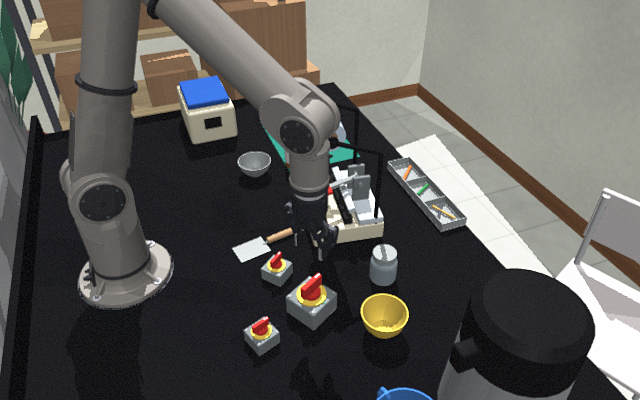

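Wrist view shows the isolator centred at (323,183), bar upright in the image and so aligned with the jaw gap. Now grasp and turn.

Run:
```python
from cell import env,kin,camera,calibration
from plan import *
import cv2
c=[.4158,-.2963]
env.movel(np.array([*c,.18]),.15)
print(env.movel(np.array([*c,.149]),.06,stop_force=6))
env.grip(0.0,40);env.dwell(.1)
s=env.get_state();print(s['time'],s['tcp_pos'],s['opening'],s['force'].round(1),s['qpos'].round(2))
q=np.array(s['qpos'])
for d in np.radians([23,46,69,90]):
    g=q.copy();g[6]-=d;env.goto_joints(g);s=env.get_state();print(round(d,2),s['force'].round(1),s['torque'].round(2),s['tcp_pos'].round(4),s['opening'])
cv2.imwrite('pics/side6.png',cv2.resize(camera('side')[0][200:360,200:440],None,fx=3,fy=3))
print(env.get_state()['time'])
```

```text
False
23.475 [ 0.41605993 -0.2965926   0.14933004] 0.013599012134983313 [-0.3 -0.9  4.2] [-0.02  0.51  0.67  2.11 -0.5   0.68 -0.1 ]
0.4 [ 0.9 -3.3  1.1] [-0.52 -0.13  0.04] [ 0.4162 -0.2969  0.1494] 0.013032257216602497
0.8 [ 1.7 -5.6 -3.3] [-1.19 -0.2  -0.02] [ 0.4161 -0.2973  0.1494] 0.013808927987877468
1.2 [ 0.  -5.6 -3.2] [-1.43 -0.13 -0.12] [ 0.4159 -0.2977  0.1494] 0.013109165734357204
1.57 [ 0.4 -6.1 -3.2] [-1.61  0.06 -0.17] [ 0.4156 -0.2979  0.1494] 0.013389596896421701
25.3667
```

View pics/side6.png

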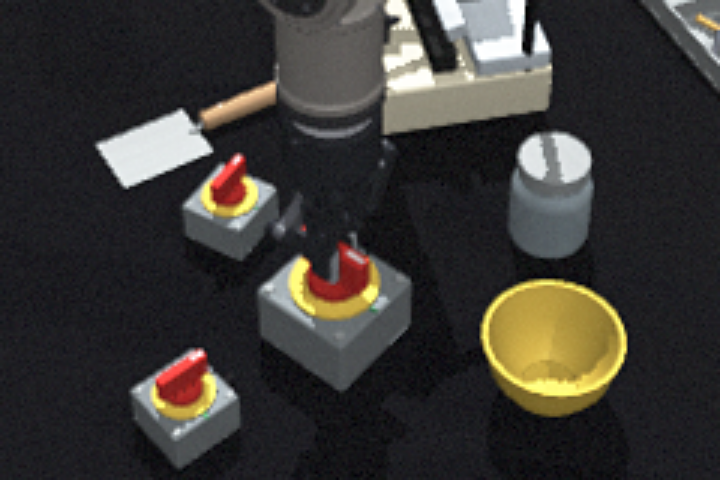

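The handle is turned. Next: release, retreat straight up, and verify.

Run:
```python
from cell import env,kin,camera,calibration
from plan import *
from fit import *
import cv2
env.dwell(.3)
env.grip(.05)
p=np.array(env.get_state()['tcp_pos'])
env.movel(np.array([p[0],p[1],.20]),.08)
env.movel(np.array([.38,-.30,.36]),.2)
env.dwell(.3)
s=env.get_state();print(s['time'],s['force'].round(2))
for n in('side','top','wrist'):
    c=calibration(n);p,d=camera(n);np.savez(n+'7.npz',p=p,d=d,**c);cv2.imwrite(f'pics/{n}7.png',p)
P=world(np.load('side7.npz')).reshape(-1,3);P=P[np.isfinite(P).all(1)]
Q=P[(np.hypot(P[:,0]-.4158,P[:,1]+.2963)<.075)&(P[:,2]>.015)&(P[:,2]<.12)]
B=Q[Q[:,2]>.080];print('side bar',cv2.minAreaRect((B[:,:2]*1000).astype(np.float32)))
print(run(iso,Q,np.array([.4158,-.2963,.5-np.pi/2,0]),(.02,.008)))
P=world(np.load('wrist7.npz')).reshape(-1,3);P=P[np.isfinite(P).all(1)]
Q=P[(np.hypot(P[:,0]-.4158,P[:,1]+.2963)<.075)&(P[:,2]>.015)&(P[:,2]<.12)]
B=Q[Q[:,2]>.095];print('wrist bar',len(B),cv2.minAreaRect((B[:,:2]*1000).astype(np.float32)))
```

```text
28.1583 [-0.64  0.11 -0.11]
side bar ((415.89080810546875, -298.5713806152344), (17.076602935791016, 66.27192687988281), 28.32223129272461)
(array([ 0.4159558 , -0.29622991, -1.06814867,  0.00209039]), np.int64(1648), np.float64(0.0011368253639201615))
wrist bar 671 ((415.6361083984375, -297.57183837890625), (14.17977523803711, 62.431095123291016), 28.392017364501953)
```

View pics/side7.png

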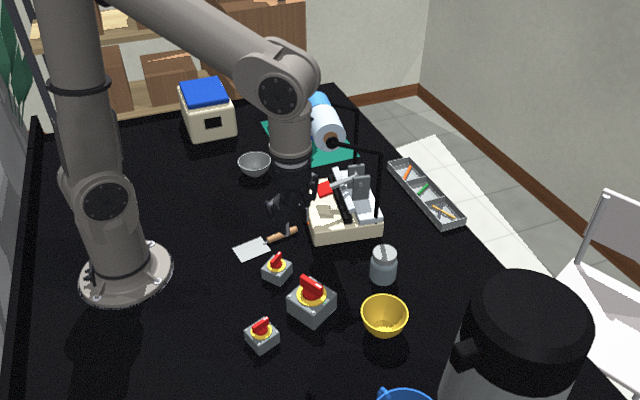

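View pics/wrist7.png

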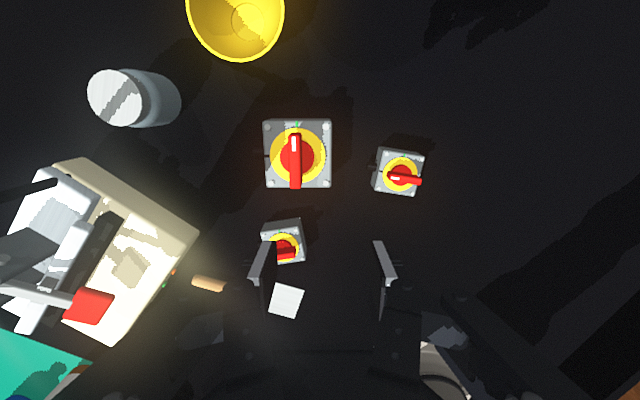

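Run:
```python
from h import *
a=np.load('top0.npz')['p'];b=np.load('top7.npz')['p']
cv2.imwrite('pics/cmp.png',np.vstack([a[120:300,60:560],b[120:300,60:560]]))
```

```text
(no output)
```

View pics/cmp.png

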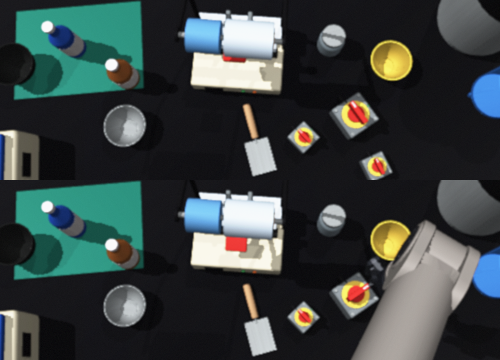

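Nothing has moved between the before and after top views: amber bottle (120,70 / 120,250), steel bowl, spatula, jar and yellow bowl are all in place. The paddle is down and the red bar is turned. I'm handing in.

```bash
python3 -c "
from cell import env,job
job.job_done();print(env.get_state()['time'])"
```

```text
the job is handed in; nothing more can be done
the job is handed in; nothing more can be done
```

I pushed the sealer lever down and then turned the isolator on, and handed the job in at about 28 s of the 61 s allowed; no verdict came back.

- **Lever:** I came in from the left side, under the film rolls, with the hand tilted about 44°, and pushed until the lever snapped down. I then pressed the paddle against the stop at 15–17 N, by wrist force, for about 1.4 s. The push peaked at about 17 N in the readings I took. I let go and backed out the way I came.
- **Isolator:** I gripped the red handle of the largest of the three boxes and turned it 90° clockwise, then released it and moved clear.

**Last checks:**
- The paddle is down in the side and wrist views.
- The handle bar lies at 118.4°, and the box's x at 28.6°, so it has turned about 90°.
- The loose things look unmoved in the before-and-after top pictures; I compared these by eye and did not measure them. The arm hid part of the yellow bowl in the last top picture, but it looks in place in the side view.
- The wrist force was below 1 N with the hand free, and no force reading suggested contact with the film rolls.

A straight, upright retreat from the lever could not be planned within the joint ranges, which is why I went out sideways.

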